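# Sort the washed turned parts at the lathe bench

### The job

Gather the three flanged bushes into the grey parts tray, each standing upright on its flange in its own bay: the large bush in the large bay, the medium in the medium, the small in the small. Hang the bored cap (the one with a boss on top) mouth down on either of the leaning draining pegs, fully down so that the peg's tip meets the inside of its top. Leave the plain sleeves and the solid blank standing where they are.

Things in the scene. Friction and masses are not known exactly. Their poses are not given: they have to be found in the camera images.
- bush_large_center (a point): Large flanged bush: bright steel sleeve with a through bore and a wide flange at its foot, standing flange down. Flange 60 mm diameter x 8 mm thick, barrel 40 mm diameter above it, 60 mm tall overall. Point: on its axis, half-way up (30 mm above its underside); z up its axis.
- bush_medium_center (a point): Medium flanged bush, same form, standing flange down: flange 46 mm diameter x 7 mm, barrel 30 mm diameter, 55 mm tall overall. Point: on its axis, 27.5 mm above its underside; z up its axis.
- bush_small_center (a point): Small flanged bush, same form, standing flange down: flange 32 mm diameter x 6 mm, barrel 22 mm diameter, 50 mm tall overall. Point: on its axis, 25 mm above its underside; z up its axis.
- cap_center (a point): Bored steel end cap, standing mouth down: 44 mm diameter, 60 mm tall, with a small round boss (20 mm diameter, 8 mm high) on its closed top (68 mm overall). Below, it is open: bore 36 mm diameter, 54 mm deep. Point: on its axis, 30 mm above its rim (the underside); z points from the mouth to the closed top.
- sleeve_large_center (a point): Look-alike, to be left: plain steel sleeve without flange, 40 mm diameter, 60 mm tall, through bore. Point: on its axis, half-way up.
- sleeve_small_center (a point): Look-alike, to be left: plain steel sleeve without flange, 22 mm diameter, 50 mm tall, through bore. Point: on its axis, half-way up.
- blank_center (a point): Look-alike, to be left: solid steel blank, 44 mm diameter, 60 mm tall, flat top without boss. Point: on its axis, half-way up.
- tray: Grey steel parts tray fixed to the bench, 165 mm (its x) by 130 mm (its y), open above, walls 5 mm thick and 18 mm high, floor 4 mm thick. Origin: centre of its underside. It has three bays. Large bay: 84 x 120 mm, centre at x -35.5, y 0 mm in the tray's frame. Medium bay: 66 x 66 mm, centre at x +44.5, y -27 mm. Small bay: 66 mm (x) by 49 mm (y), centre at x +44.5, y +35.5 mm.
- peg_a: One of two equal dark steel draining pegs on the drain rack, a low aluminium drip plate (100 x 160 mm, 14 mm high) fixed to the bench. The peg is a round rod of 12 mm diameter with a domed tip, 95 mm long, leaning 20 degrees (0.35 rad) from vertical, roughly towards the robot. Origin: on the peg's axis at its tip, which is about 101 mm above the bench; z points along the peg outwards (up, leaning). The other peg stands parallel to it, 90 mm to the side.
- peg_b: The other draining peg, just like peg_a, 90 mm beside it. Origin at its tip, z outwards along the peg.
There are look-alikes about, which are no part of the job. What is shaped like the part that bears bush_medium_center but turquoise or yellow is not meant. Leave any green or purple look-alike of the part that bears blank_center alone.

How it is judged:
By the outcome, as a careful person would: the job done as asked, in the order asked, and still so for the second after the job is handed in, with the robot touching nothing.
It also fails if it takes over 104 s, if anything falls off the work surface, if the arm or the gripper's body presses on something with over 40 N, if the wrist force passes 120 N, or if a joint passes its speed limit or range.

### The arm

A 6-joint arm with a two-finger parallel gripper is mounted at the origin on the work surface. World frame = base frame: x ahead of the robot, y to its left, z up, the work surface at z = 0. Lengths are in m, angles in rad, forces in N, time in s.
With the tool pointing down it reaches from about 0.375 to 0.9 m from the base axis. Payload 3.1 kg.
Tool frame: the origin (TCP) lies at the very end of the fingers, on their centre line; the grasp point (between the pads) lies 19 mm behind it; z points along the fingers, y is the line along which they close (so a half turn about z gives the same grasp; the last joint's range is limited). The gripper opens to 87 mm and grips with 3 to 60 N. Pads are 19 mm wide; open, the fingers measure 117 mm over their backs; the gripper's body (75 mm by 190 mm) begins 51 mm behind the grasp point.
Start: joints at [1.091, 0.527, 1.433, -0, 1.181, -0.178], TCP at [0.186, 0.597, 0.223] pointing down, gripper open.
Joint ranges: [-3.08, 3.08], [-0.75, 2.2], [0.22, 2.44], [-1.43, 4.57], [0, 2.65], [-2.85, 2.85]. Speed limits (rad/s): [2.79, 2.79, 3.14, 3.14, 3.14, 3.14].

### API

Orientations are given as a unit quaternion [x, y, z, w].
In Python, from rig import status, viewer, robot gives the robot as it stands.
- The arm moves only by the tool arm_command, never from a script. Its arguments are lists of equal length, an entry for each row: "delta_rot": the turn, a rotation vector about the tool's x, y, z in degrees, a list of three; "delta_pos": the shift along the tool's x, y, z in m, a list of three; "gripper": the closure, from -1 (fully open) to 1 (shut). In form: {"delta_rot": [[rx, ry, rz], ...], "delta_pos": [[dx, dy, dz], ...], "gripper": [gripper, ...]}. A call has 1 to 12 rows; each row is the pose to reach, as a shift and turn from the pose commanded when the call began, along the tool's axes at that moment; what a row does not reach only later rows make up. A row lasts 1/12 s, in which the tool goes at most 41.7 mm and 7.16 degrees, less where a joint would pass 70% of its speed; a pose out of reach is approached as far as the arm can. A call with a gripper value outside its range is refused whole. The fingers move at their own pace and stop on an object; "grip_force" is the grip in N (left out, the last holds). Time passes only in rows, so rows that repeat a pose let the fingers close. It gives the time, the measured TCP pose, the force, the opening and the grip force at its end, in the units of the state.
- status.get_obs(): the state, without advancing time (a new reading comes with each control period).
- viewer.camera(name): name is "side" or "top"; returns a dict with "pixels" (480x640x3 uint8, blue, green, red), "fx", "fy", "cx", "cy" (pixels), "k1" (the pictures are not rectified: a ray, as slopes to the right and down, at radius r is drawn at 1 + k1 r^2 times it, then the intrinsics apply), "pose" (4x4, takes a point from camera to world coordinates). Camera axes: x right, y down, z forward; pixel columns grow to the right and rows downward; lengths in m; the calibration is good to about 2 mm. A picture is of the moment at which its call begins. There is no depth.
- robot.hand_in(): hands the job in; it is judged then, once.
The state is a dict: "time": time; "q": joint angles; "joint_velocities": joint speeds; "joint_torque": joint torques, N m; "position": TCP position; "tool_rot": TCP orientation; "ft_force": force on the tool from outside, world axes, zero at the start; "moment": the same for the moment, N m; "grip_width": finger opening in m; "grip_force": force on a finger pad.
Only numpy, scipy, OpenCV 4.12 (cv2) and the standard library are available. Lean on these libraries where they do the work, as an engineer would, in place of code of your own. Each camera call takes 0.05 s, during which the arm holds its last target. There are 200 camera calls.

## Working session

There is one attempt and no reset: what is moved stays moved. The work goes in short steps, Python scripts to look and compute and a tool call to move; the robot and the scene stay as the last step left them, time stands still between calls to the robot, and variables do not carry over. Pictures are saved under pics/ and viewed, at most 14 in all, crops included, and the job is handed in when it is done.

Besides the shell and the picture viewer there is one more tool, called after "Call:" in YAML: its name, and indented under it one key for each argument. arm_command: Moves the arm, as the interface text tells. Its arguments: {"type":"object","properties":{"delta_rot":{"type":"array","items":{"type":"array","items":{"type":"number"}}},"delta_pos":{"type":"array","items":{"type":"array","items":{"type":"number"}}},"gripper":{"type":"array","items":{"type":"number"}},"grip_force":{"type":"number"}},"required":["delta_rot","delta_pos","gripper"]}

```bash
ls; mkdir -p pics
python3 - <<'E'
from rig import status, viewer
import cv2
for n in("top","side"):
    c=viewer.camera(n);cv2.imwrite(f"pics/{n}0.png",c["pixels"])
    print(n,c["fx"],c["fy"],c["cx"],c["cy"],c["k1"]);print(c["pose"])
print(status.get_obs())
E
```

```text
pics
top 590.4819012634022 590.4819012634022 317.20163907046174 248.47279308047337 -0.16633417187841246
[[-0.02100059 -0.99787013  0.06175897  0.45160401]
 [-0.99975676  0.02054371 -0.00802354  0.00274014]
 [ 0.00673769 -0.06191245 -0.99805884  1.36033409]
 [ 0.          0.          0.          1.        ]]
side 522.2305187554167 522.2305187554167 321.73047968932866 242.49788058191552 -0.0273174287126829
[[-0.98981514 -0.10060756  0.10071795  0.43179267]
 [-0.14220893  0.7312256  -0.66714746  0.68963609]
 [-0.00652747 -0.67467565 -0.73808547  0.8466758 ]
 [ 0.          0.          0.          1.        ]]
{'time': 0.1, 'q': array([ 1.09048322e+00,  5.28373905e-01,  1.43377435e+00, -2.00800012e-05,
        1.18137962e+00, -1.78534591e-01]), 'joint_velocities': array([-0.00078318, -0.00199444, -0.00395141, -0.00071824,  0.00114809,
       -0.00064881]), 'joint_torque': array([ 3.92874508e-04, -4.40988314e+01, -1.77151394e+01,  6.35372777e-02,
        5.34175336e-02, -3.30449438e-05]), 'position': array([0.18545248, 0.59616669, 0.22166899]), 'tool_rot': array([ 1.50313497e-01,  9.88637910e-01, -9.18582597e-04, -3.04233928e-04]), 'ft_force': array([-0.36958407,  0.21196822,  0.32051745]), 'moment': array([ 0.01540475, -0.0422185 ,  0.00528791]), 'grip_force': 0.0, 'grip_width': 0.08692503828883393}
```

View pics/top0.png

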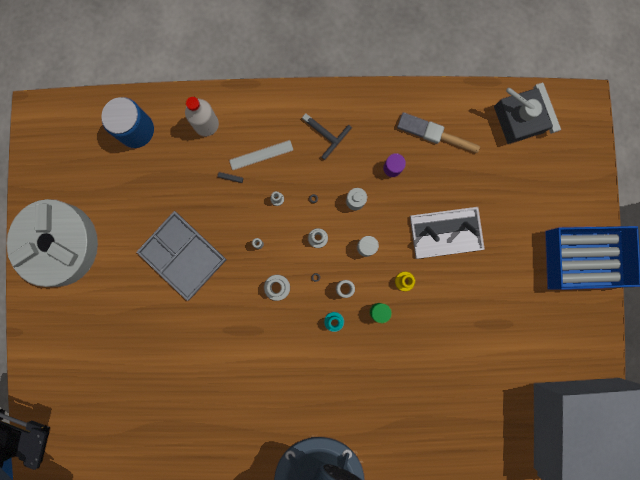

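View pics/side0.png

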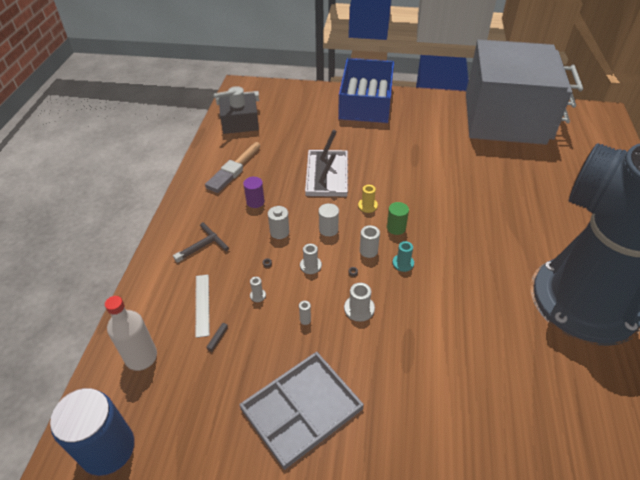

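Side view: bushes large (360,300), medium (311,262), small (257,290); cap (279,222). Look-alikes are the sleeves (370,241) and (305,313), blank (329,220), yellow (369,198), turquoise (404,257), green (398,218) and purple (254,192). In the top view the bushes are at large (277,288), medium (318,238), small (277,199); cap (357,199). The tray is at (181,256) and the rack at (447,232). Next is a close crop to check.

```bash
cat > h.py <<'E'
import numpy as np,cv2
from rig import status,viewer
from scipy.spatial.transform import Rotation as R
def prm(c):
    return np.array([[c["fx"],0,c["cx"]],[0,c["fy"],c["cy"]],[0,0,1]]),np.array([c["k1"],0,0,0,0.])
def proj(c,P):
    T=np.linalg.inv(c["pose"]);K,d=prm(c)
    return cv2.projectPoints(np.atleast_2d(np.float64(P)),cv2.Rodrigues(T[:3,:3])[0],T[:3,3],K,d)[0][:,0]
def back(c,uv,z):
    K,d=prm(c);n=cv2.undistortPoints(np.float64(uv).reshape(-1,1,2),K,d)[:,0]
    r=np.c_[n,np.ones(len(n))]@c["pose"][:3,:3].T;o=c["pose"][:3,3]
    return o+r*((z-o[2])/r[:,2])[:,None]
def crop(c,x,y,w,h,s,f):
    im=c["pixels"][y:y+h,x:x+w];cv2.imwrite("pics/"+f,cv2.resize(im,None,fx=s,fy=s,interpolation=cv2.INTER_CUBIC))
E
python3 - <<'E'
from h import *
c=viewer.camera("top")
a=[c["pixels"][y:y+120,x:x+160] for x,y in((240,185),(365,185),(130,200))]
a=[cv2.resize(i,None,fx=5,fy=5,interpolation=cv2.INTER_CUBIC) for i in a]
cv2.imwrite("pics/c1.png",a[0]);
crop(c,130,200,110,110,5,"c2.png");crop(c,400,195,100,75,8,"c3.png")
s=viewer.camera("side");crop(s,235,120,160,120,5,"s1.png")
E
```

```text
(no output)
```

View pics/c1.png

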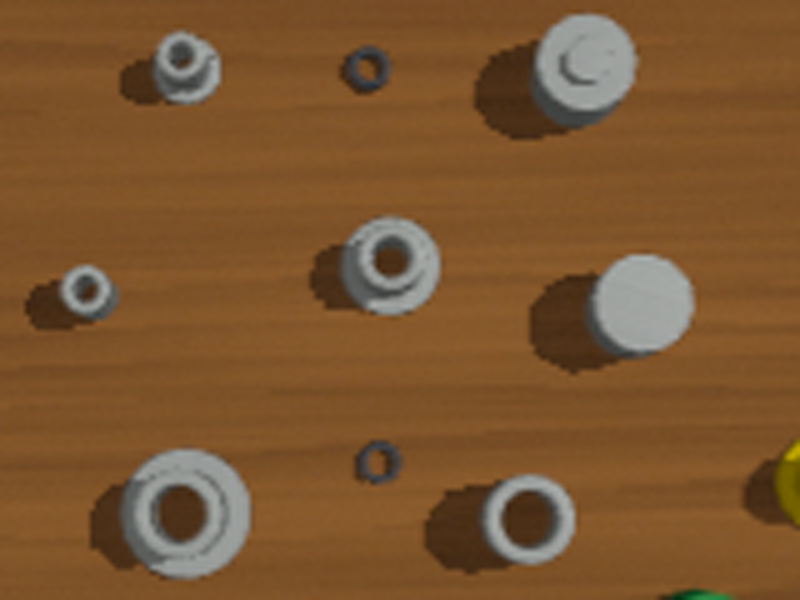

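View pics/c2.png

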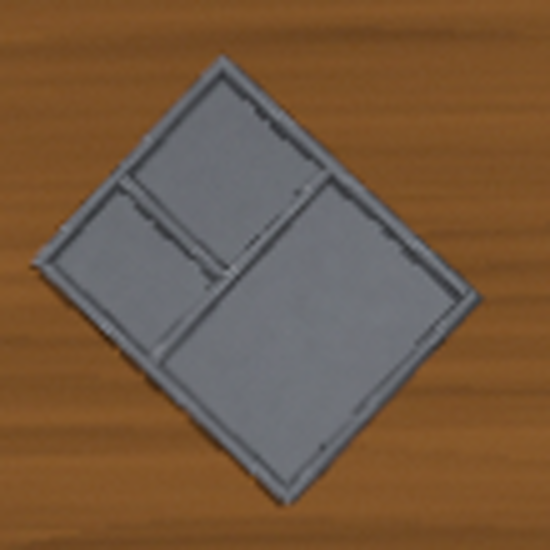

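View pics/c3.png

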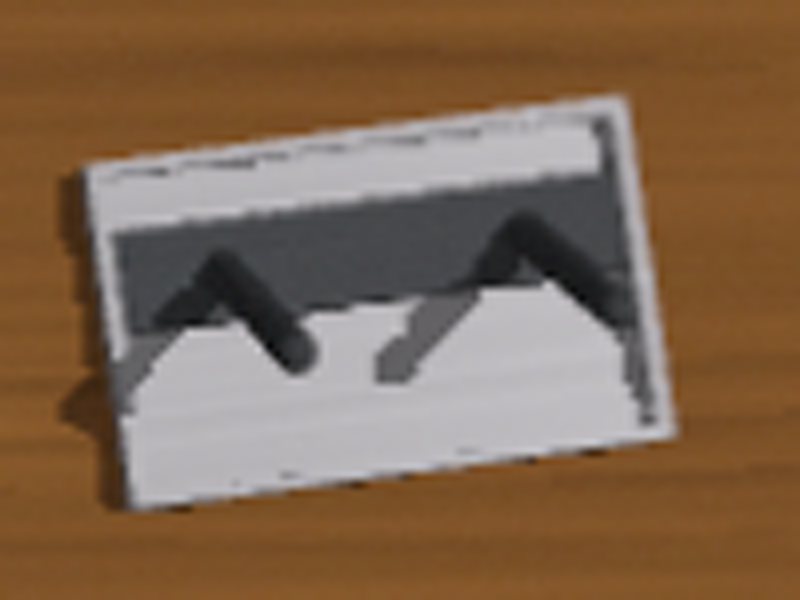

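View pics/s1.png

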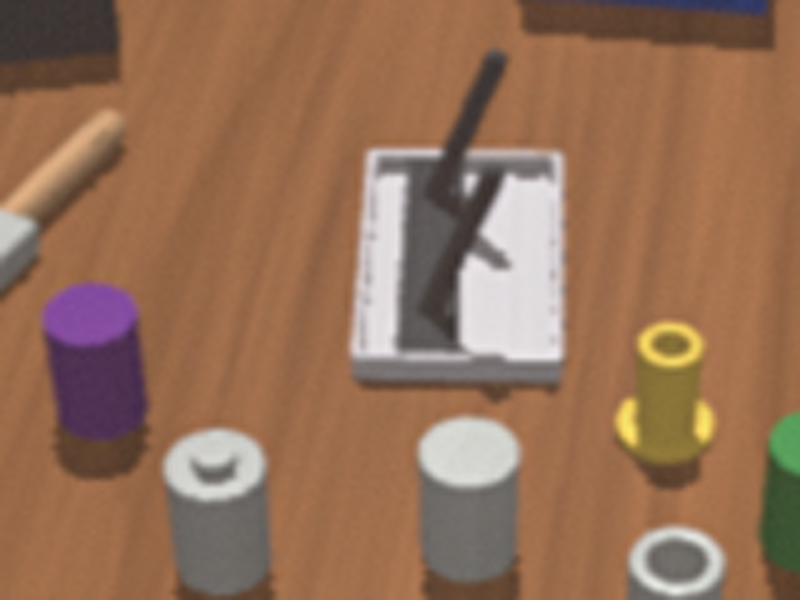

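Crop c1: large bush (277,288) with flange, medium (318,238) with flange, small (277,198) with flange, cap with boss (357,198). Plain ones: sleeves (257,243) and (346,289), blank (368,246). Tray (c2): large bay lower right, medium bay top, small bay left. Rack (c3): peg tips near (437,239) and (478,233).

Run:
```python
from h import *
np.set_printoptions(precision=4,suppress=True)
c=viewer.camera("top");s=viewer.camera("side")
def o(x,y,sc,p):return np.array([x,y])+(np.array(p)+.5)/sc-.5
for n,p,z in(("large top",(180,515),.06),("large fl",(186,514),.008),("med top",(390,257),.055),("med fl",(391,266),.007),("small top",(181,55),.05),("small fl",(187,69),.006),("cap",(586,64),.06),("blank",(643,305),.06),("slL",(529,520),.06),("slS",(87,290),.05)):
    print(n,back(c,[o(240,185,5,p)],z)[0])
for n,p,z in(("large",(360,292),.06),("med",(311,250),.055),("small",(257,283),.05),("cap",o(235,120,5,(215,467)),.06),("blank",o(235,120,5,(468,456)),.06)): print("side",n,back(s,[p],z)[0])
t=np.array([back(c,[o(130,200,5,p)],.018)[0,:2] for p in((222,57),(481,297),(287,503),(36,262))])
print("tray corners",t, t.mean(0))
ex=(t[0]-t[1]+t[3]-t[2]);L=np.linalg.norm(ex)/2;ex/=2*L;ey=(t[3]-t[0]+t[2]-t[1])/2
print(L,np.linalg.norm(ey),np.degrees(np.arctan2(ex[1],ex[0])),np.degrees(np.arctan2(ey[1],ey[0]))-90)
def ray(c,p):
    a=back(c,[p],0)[0];d=c["pose"][:3,3]-a;return a,d/np.linalg.norm(d)
def tri(p,q):
    a,d=ray(c,p);b,e=ray(s,q);M=np.c_[d,-e];k=np.linalg.lstsq(M,b-a,rcond=None)[0];x,y=a+d*k[0],b+e*k[1];return (x+y)/2,np.linalg.norm(x-y)
print("near tip",tri(o(400,195,8,(300,358)),o(235,120,5,(495,183))))
print("near base",tri(o(400,195,8,(218,262)),o(235,120,5,(437,312))))
print("far tip",tri(o(400,195,8,(620,310)),o(235,120,5,(495,60))))
print("far base",tri(o(400,195,8,(520,222)),o(235,120,5,(442,190))))
for n,p in zip(("rackcorners"),((85,165),(625,97),(675,435),(130,508))): print(back(c,[o(400,195,8,p)],.014)[0])
print(back(c,[o(400,195,8,(300,358))],.1),back(c,[o(400,195,8,(620,310))],.1))
```

```text
large top [0.4477 0.0856 0.06  ]
large fl [0.448  0.0862 0.008 ]
med top [ 0.5601 -0.0092  0.055 ]
med fl [ 0.5599 -0.01    0.007 ]
small top [0.6532 0.0824 0.05  ]
small fl [0.6534 0.0824 0.006 ]
cap [ 0.644  -0.0981  0.06  ]
blank [ 0.5361 -0.1206  0.06  ]
slL [ 0.4423 -0.0679  0.06  ]
slS [0.5485 0.126  0.05  ]
side large [0.45   0.0934 0.06  ]
side med [ 0.5584 -0.0026  0.055 ]
side small [0.6494 0.0916 0.05  ]
side cap [ 0.6456 -0.0937  0.06  ]
side blank [ 0.5385 -0.1152  0.06  ]
tray corners [[0.6281 0.3205]
 [0.5149 0.201 ]
 [0.4225 0.2917]
 [0.5351 0.4086]] [0.5251 0.3055]
0.16346945463525828 0.12880288254546746 46.313473654340385 46.044838999847826
near tip (array([ 0.5459, -0.2691,  0.0874]), np.float64(0.0017034191515697213))
near base (array([ 0.5762, -0.2626,  0.011 ]), np.float64(0.005403537576013599))
far tip (array([ 0.5571, -0.3575,  0.0925]), np.float64(0.0019941004262167546))
far base (array([ 0.586 , -0.351 ,  0.0153]), np.float64(0.004991896594439858))
[ 0.6074 -0.2241  0.014 ]
[ 0.6248 -0.3841  0.014 ]
[ 0.5259 -0.3949  0.014 ]
[ 0.5082 -0.234   0.014 ]
[[ 0.5441 -0.2665  0.1   ]] [[ 0.5554 -0.3555  0.1   ]]
```

```bash
cat > m.py <<'E'
import sys
from h import *
# m.py x y z [closing_deg tilt_deg tilt_azimuth_deg] -> deltas in tool axes
def goal(c,t,az):
    c,t,az=np.radians([c,t,az]);z=np.array([np.sin(t)*np.cos(az),np.sin(t)*np.sin(az),-np.cos(t)])
    y=np.array([np.cos(c),np.sin(c),0]);y-=z*(y@z);y/=np.linalg.norm(y);return R.from_matrix(np.c_[np.cross(y,z),y,z])
o=status.get_obs();q=R.from_quat(o["tool_rot"]);v=[float(a) for a in sys.argv[1:]]
g=goal(*(v[3:6] if len(v)>3 else (72.7,0,0)))
print("t",o["time"],"dpos",q.inv().apply(np.array(v[:3])-o["position"]).round(4),"drot",(q.inv()*g).as_rotvec(degrees=True).round(2))
E
python3 m.py .448 .086 .12
```

```text
t 0.3 dpos [-0.4023 -0.4094  0.1024] drot [-0.04 -0.01  0.01]
```

Call:
arm_command:
  delta_rot:
    - [0,0,0]
    - [0,0,0]
    - [0,0,0]
    - [0,0,0]
    - [0,0,0]
    - [0,0,0]
    - [0,0,0]
    - [0,0,0]
    - [0,0,0]
    - [0,0,0]
    - [0,0,0]
    - [0,0,0]
  delta_pos:
    - [-0.402,-0.409,0.102]
    - [-0.402,-0.409,0.102]
    - [-0.402,-0.409,0.102]
    - [-0.402,-0.409,0.102]
    - [-0.402,-0.409,0.102]
    - [-0.402,-0.409,0.102]
    - [-0.402,-0.409,0.102]
    - [-0.402,-0.409,0.102]
    - [-0.402,-0.409,0.102]
    - [-0.402,-0.409,0.102]
    - [-0.402,-0.409,0.102]
    - [-0.402,-0.409,0.102]
  gripper: [-1,-1,-1,-1,-1,-1,-1,-1,-1,-1,-1,-1]
  grip_force: 20

```text
time: 1.3
position: [0.4117, 0.1571, 0.1349]
tool_rot: [0.15, 0.989, 0.0, 0.0]
ft_force: [0.6, 0.9, -0.3]
grip_width: 0.0869
grip_force: 0.0
```

```bash
python3 m.py .448 .086 .12
```

```text
t 1.3 dpos [-0.0558 -0.0572  0.015 ] drot [0.02 0.05 0.01]
```

Call:
arm_command:
  delta_rot:
    - [0,0,0]
    - [0,0,0]
    - [0,0,0]
    - [0,0,0]
    - [0,0,0]
  delta_pos:
    - [-0.056,-0.057,0.015]
    - [-0.056,-0.057,0.015]
    - [-0.056,-0.057,0.015]
    - [-0.056,-0.057,0.015]
    - [-0.056,-0.057,0.015]
  gripper: [-1,-1,-1,-1,-1]

```text
time: 1.72
position: [0.4468, 0.0879, 0.1199]
tool_rot: [0.151, 0.989, 0.0, -0.001]
ft_force: [-0.1, 0.4, 0.1]
grip_width: 0.0868
grip_force: 0.0
```

```bash
python3 m.py .448 .086 .026; python3 -c "
from h import *
crop(viewer.camera('side'),300,200,160,120,5,'s2.png')"
```

```text
t 1.7167 dpos [-0.0018 -0.0015  0.0939] drot [-0.   -0.07 -0.05]
```

View pics/s2.png

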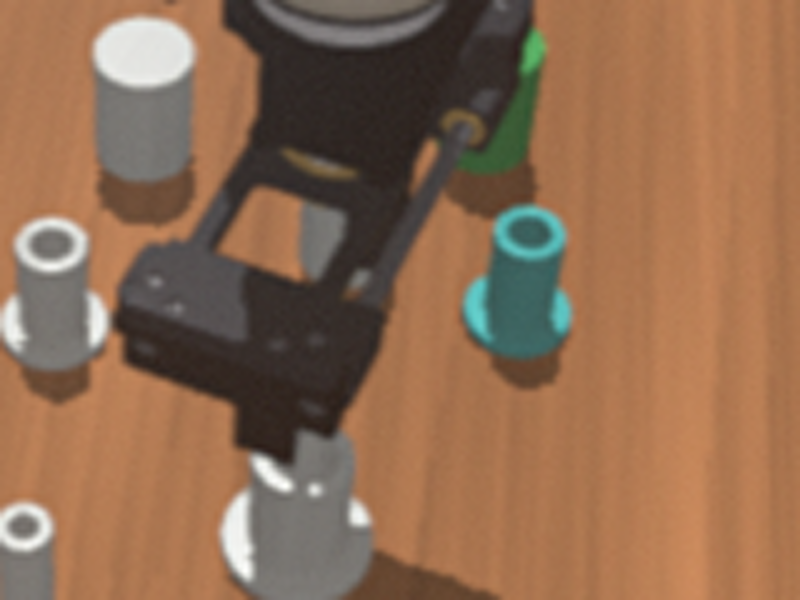

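The picture shows the open gripper above the large bush (barrel top at about crop (300,470)), with clear space around it. I'll descend and close.

Call:
arm_command:
  delta_rot:
    - [0,0,0]
    - [0,0,0]
    - [0,0,0]
    - [0,0,0]
    - [0,0,0]
    - [0,0,0]
    - [0,0,0]
    - [0,0,0]
    - [0,0,0]
    - [0,0,0]
    - [0,0,0]
    - [0,0,0]
  delta_pos:
    - [-0.002,-0.002,0.03]
    - [-0.002,-0.002,0.06]
    - [-0.002,-0.002,0.08]
    - [-0.002,-0.002,0.094]
    - [-0.002,-0.002,0.094]
    - [-0.002,-0.002,0.094]
    - [-0.002,-0.002,0.094]
    - [-0.002,-0.002,0.094]
    - [-0.002,-0.002,0.094]
    - [-0.002,-0.002,0.094]
    - [-0.002,-0.002,0.094]
    - [-0.002,-0.002,0.094]
  gripper: [-1,-1,-1,-1,-1,1,1,1,1,1,1,1]
  grip_force: 40

```text
time: 2.77
position: [0.4489, 0.0853, 0.0264]
tool_rot: [0.15, 0.989, 0.0, 0.0]
ft_force: [0.1, 0.6, 0.7]
grip_width: 0.0485
grip_force: 0.0
```

```bash
python3 m.py .5005 .28 .09
```

```text
t 2.7667 dpos [ 0.0086  0.2012 -0.0636] drot [ 0.01  0.04 -0.  ]
```

Call:
arm_command:
  delta_rot:
    - [0,0,0]
    - [0,0,0]
    - [0,0,0]
    - [0,0,0]
    - [0,0,0]
    - [0,0,0]
    - [0,0,0]
    - [0,0,0]
  delta_pos:
    - [0,0,0]
    - [0,0,0]
    - [0,0,0]
    - [0,0,0]
    - [0,0,-0.02]
    - [0,0,-0.045]
    - [0,0,-0.065]
    - [0,0,-0.065]
  gripper: [1,1,1,1,1,1,1,1]

```text
time: 3.43
position: [0.45, 0.0851, 0.0931]
tool_rot: [0.15, 0.989, -0.0, 0.002]
ft_force: [0.6, 0.8, -3.3]
grip_width: 0.0392
grip_force: 40.0
```

```bash
python3 m.py .5005 .28 .09; python3 m.py .5005 .28 .031
```

```text
t 3.4333 dpos [0.0095 0.2011 0.0032] drot [0.03 0.25 0.05]
t 3.4333 dpos [0.0098 0.2011 0.0622] drot [0.03 0.25 0.05]
```

Call:
arm_command:
  delta_rot:
    - [0,0,0]
    - [0,0,0]
    - [0,0,0]
    - [0,0,0]
    - [0,0,0]
    - [0,0,0]
    - [0,0,0]
    - [0,0,0]
    - [0,0,0]
    - [0,0,0]
    - [0,0,0]
    - [0,0,0]
  delta_pos:
    - [0.001,0.02,0]
    - [0.002,0.05,0]
    - [0.004,0.085,0]
    - [0.006,0.125,0]
    - [0.008,0.16,0]
    - [0.009,0.185,0]
    - [0.0095,0.201,0]
    - [0.0095,0.201,0.003]
    - [0.0095,0.201,0.025]
    - [0.0095,0.201,0.045]
    - [0.0095,0.201,0.058]
    - [0.0095,0.201,0.058]
  gripper: [1,1,1,1,1,1,1,1,1,1,1,1]

```text
time: 4.43
position: [0.4969, 0.2783, 0.0297]
tool_rot: [0.15, 0.989, -0.002, -0.003]
ft_force: [-0.8, 0.0, -2.4]
grip_width: 0.0396
grip_force: 40.0
```

```bash
python3 m.py .5005 .28 .030; python3 -c "
from h import *
crop(viewer.camera('side'),220,310,160,120,5,'s3.png')"
```

```text
t 4.4333 dpos [-0.0029  0.0027 -0.0003] drot [-0.25 -0.3  -0.  ]
```

View pics/s3.png

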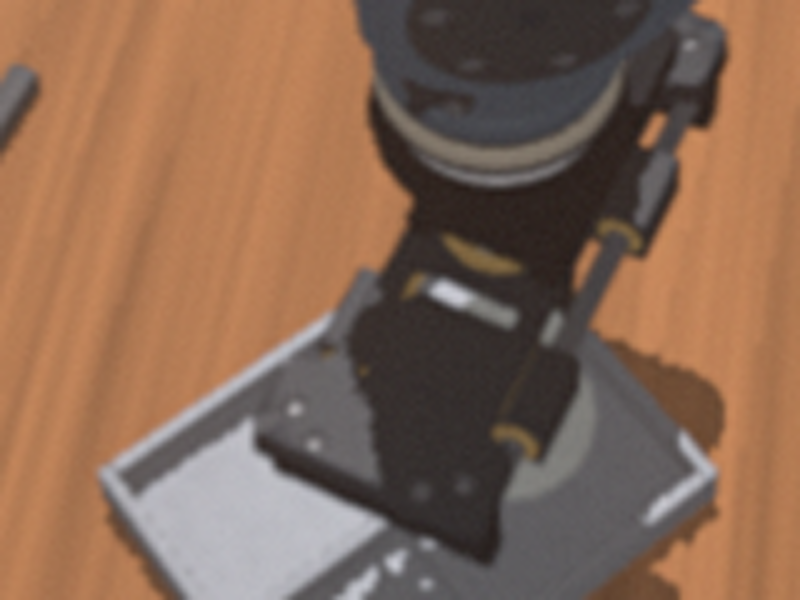

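The bush is inside the large bay (flange at about crop (550,440)), well clear of the walls. I'll lower it a touch, release and lift.

Call:
arm_command:
  delta_rot:
    - [0,0,0]
    - [0,0,0]
    - [0,0,0]
    - [0,0,0]
    - [0,0,0]
    - [0,0,0]
    - [0,0,0]
    - [0,0,0]
    - [0,0,0]
    - [0,0,0]
    - [0,0,0]
    - [0,0,0]
  delta_pos:
    - [0,0,0]
    - [0,0,0.001]
    - [0,0,0.001]
    - [0,0,0.001]
    - [0,0,0.001]
    - [0,0,0.001]
    - [0,0,0.001]
    - [0,0,0.001]
    - [0,0,0.0]
    - [0,0,-0.025]
    - [0,0,-0.06]
    - [0,0,-0.09]
  gripper: [1,1,-1,-1,-1,-1,-1,-1,-1,-1,-1,-1]

```text
time: 5.48
position: [0.4989, 0.28, 0.1238]
tool_rot: [0.15, 0.989, -0.0, -0.001]
ft_force: [0.5, 0.3, 0.4]
grip_width: 0.086
grip_force: 0.0
```

```bash
python3 m.py .560 -.0095 .12;python3 m.py .560 -.0095 .024
```

```text
t 5.4833 dpos [-0.1444 -0.2583  0.0039] drot [-0.05 -0.07  0.01]
t 5.4833 dpos [-0.1445 -0.2582  0.0999] drot [-0.05 -0.07  0.01]
```

Call:
arm_command:
  delta_rot:
    - [0,0,0]
    - [0,0,0]
    - [0,0,0]
    - [0,0,0]
    - [0,0,0]
    - [0,0,0]
    - [0,0,0]
    - [0,0,0]
    - [0,0,0]
    - [0,0,0]
    - [0,0,0]
    - [0,0,0]
  delta_pos:
    - [-0.014,-0.025,0]
    - [-0.032,-0.058,0.004]
    - [-0.05,-0.09,0.004]
    - [-0.07,-0.125,0.004]
    - [-0.09,-0.16,0.004]
    - [-0.11,-0.195,0.004]
    - [-0.128,-0.23,0.004]
    - [-0.14,-0.25,0.004]
    - [-0.1445,-0.258,0.004]
    - [-0.1445,-0.258,0.004]
    - [-0.1445,-0.258,0.004]
    - [-0.1445,-0.258,0.004]
  gripper: [-0.4,-0.4,-0.4,-0.4,-0.4,-0.4,-0.4,-0.4,-0.4,-0.4,-0.4,-0.4]

```text
time: 6.48
position: [0.5598, -0.0075, 0.1189]
tool_rot: [0.15, 0.989, 0.0, -0.001]
ft_force: [0.4, -0.9, -0.4]
grip_width: 0.0607
grip_force: 0.0
```

```bash
python3 m.py .560 -.0095 .024
```

```text
t 6.4833 dpos [-0.001  -0.0019  0.0949] drot [ 0.02 -0.09  0.08]
```

Call:
arm_command:
  delta_rot:
    - [0,0,0]
    - [0,0,0]
    - [0,0,0]
    - [0,0,0]
    - [0,0,0]
    - [0,0,0]
    - [0,0,0]
    - [0,0,0]
    - [0,0,0]
    - [0,0,0]
    - [0,0,0]
    - [0,0,0]
  delta_pos:
    - [-0.001,-0.002,0.025]
    - [-0.001,-0.002,0.055]
    - [-0.001,-0.002,0.08]
    - [-0.001,-0.002,0.095]
    - [-0.001,-0.002,0.095]
    - [-0.001,-0.002,0.095]
    - [-0.001,-0.002,0.095]
    - [-0.001,-0.002,0.095]
    - [-0.001,-0.002,0.095]
    - [-0.001,-0.002,0.095]
    - [-0.001,-0.002,0.095]
    - [-0.001,-0.002,0.095]
  gripper: [-0.4,-0.4,-0.4,-0.4,-0.4,1,1,1,1,1,1,1]
  grip_force: 30

```text
time: 7.48
position: [0.5616, -0.0111, 0.0249]
tool_rot: [0.151, 0.989, 0.0, 0.001]
ft_force: [0.6, 2.3, 6.4]
grip_width: 0.0283
grip_force: 30.0
```

Call:
arm_command:
  delta_rot:
    - [0,0,0]
    - [0,0,0]
    - [0,0,0]
    - [0,0,0]
    - [0,0,0]
    - [0,0,0]
    - [0,0,0]
  delta_pos:
    - [0,0,0]
    - [0,0,0]
    - [0,0,0]
    - [0,0,-0.02]
    - [0,0,-0.05]
    - [0,0,-0.068]
    - [0,0,-0.068]
  gripper: [1,1,1,1,1,1,1]

```text
time: 8.07
position: [0.5634, -0.0121, 0.0952]
tool_rot: [0.15, 0.989, -0.0, 0.003]
ft_force: [1.0, -0.3, -2.1]
grip_width: 0.0286
grip_force: 30.0
```

```bash
python3 m.py .5755 .319 .09; python3 m.py .5755 .319 .029
```

```text
t 8.0667 dpos [0.0868 0.3198 0.0047] drot [0.01 0.4  0.02]
t 8.0667 dpos [0.0872 0.3197 0.0657] drot [0.01 0.4  0.02]
```

Call:
arm_command:
  delta_rot:
    - [0,0,0]
    - [0,0,0]
    - [0,0,0]
    - [0,0,0]
    - [0,0,0]
    - [0,0,0]
    - [0,0,0]
    - [0,0,0]
    - [0,0,0]
    - [0,0,0]
    - [0,0,0]
    - [0,0,0]
  delta_pos:
    - [0.006,0.02,-0.005]
    - [0.014,0.05,-0.01]
    - [0.024,0.085,-0.01]
    - [0.034,0.122,-0.01]
    - [0.044,0.16,-0.01]
    - [0.054,0.198,-0.01]
    - [0.064,0.236,-0.01]
    - [0.074,0.272,-0.01]
    - [0.082,0.3,-0.01]
    - [0.087,0.315,-0.005]
    - [0.087,0.32,0.0]
    - [0.087,0.32,0.0]
  gripper: [1,1,1,1,1,1,1,1,1,1,1,1]

```text
time: 9.07
position: [0.5715, 0.3198, 0.0893]
tool_rot: [0.149, 0.989, -0.001, -0.002]
ft_force: [-0.3, -0.7, -0.8]
grip_width: 0.029
grip_force: 30.0
```

```bash
python3 m.py .5755 .319 .028
```

```text
t 9.0667 dpos [-0.0042  0.0006  0.0613] drot [-0.18 -0.17  0.12]
```

Call:
arm_command:
  delta_rot:
    - [0,0,0]
    - [0,0,0]
    - [0,0,0]
    - [0,0,0]
    - [0,0,0]
    - [0,0,0]
    - [0,0,0]
    - [0,0,0]
    - [0,0,0]
    - [0,0,0]
    - [0,0,0]
    - [0,0,0]
  delta_pos:
    - [-0.004,0,0.015]
    - [-0.004,0,0.035]
    - [-0.004,0,0.05]
    - [-0.004,0,0.06]
    - [-0.004,0,0.061]
    - [-0.004,0,0.062]
    - [-0.004,0,0.062]
    - [-0.004,0,0.062]
    - [-0.004,0,0.062]
    - [-0.004,0,0.062]
    - [-0.004,0,0.062]
    - [-0.004,0,0.062]
  gripper: [1,1,1,1,1,1,-0.4,-0.4,-0.4,-0.4,-0.4,-0.4]

```text
time: 10.07
position: [0.5771, 0.319, 0.0304]
tool_rot: [0.15, 0.989, 0.0, 0.0]
ft_force: [-0.4, 0.1, 0.2]
grip_width: 0.0578
grip_force: 0.0
```

Call:
arm_command:
  delta_rot:
    - [0,0,0]
    - [0,0,0]
    - [0,0,0]
    - [0,0,0]
    - [0,0,0]
  delta_pos:
    - [0,0,-0.001]
    - [0,0,-0.025]
    - [0,0,-0.06]
    - [0,0,-0.09]
    - [0,0,-0.09]
  gripper: [-0.4,-0.4,-0.4,-0.4,-0.4]

```text
time: 10.48
position: [0.5812, 0.3206, 0.1269]
tool_rot: [0.15, 0.989, 0.003, 0.006]
ft_force: [2.1, 0.3, 1.3]
grip_width: 0.0611
grip_force: 0.0
```

```bash
python3 m.py .6533 .0824 .12; python3 -c "
from h import *
crop(viewer.camera('side'),220,330,160,120,5,'s4.png')"
```

```text
t 10.4833 dpos [-0.1395 -0.2061  0.0068] drot [0.45 0.6  0.03]
```

View pics/s4.png

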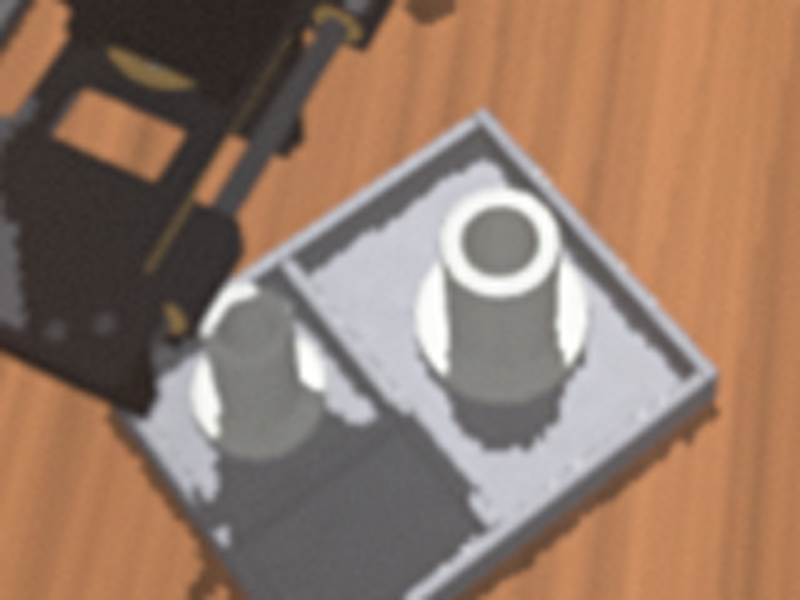

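Both bushes stand upright in their bays: large at crop (500,320), medium at crop (258,390). Next is the small bush.

Call:
arm_command:
  delta_rot:
    - [0,0,0]
    - [0,0,0]
    - [0,0,0]
    - [0,0,0]
    - [0,0,0]
    - [0,0,0]
    - [0,0,0]
    - [0,0,0]
    - [0,0,0]
    - [0,0,0]
    - [0,0,0]
    - [0,0,0]
  delta_pos:
    - [-0.01,-0.015,0]
    - [-0.03,-0.04,0]
    - [-0.05,-0.073,0.003]
    - [-0.07,-0.105,0.003]
    - [-0.09,-0.135,0.003]
    - [-0.11,-0.165,0.003]
    - [-0.128,-0.19,0.003]
    - [-0.139,-0.206,0.003]
    - [-0.139,-0.206,0.003]
    - [-0.139,-0.206,0.003]
    - [-0.139,-0.206,0.003]
    - [-0.139,-0.206,0.003]
  gripper: [-0.2,-0.2,-0.2,-0.2,-0.2,-0.2,-0.2,-0.2,-0.2,-0.2,-0.2,-0.2]

```text
time: 11.53
position: [0.6474, 0.0822, 0.1164]
tool_rot: [0.15, 0.989, 0.0, -0.001]
ft_force: [-0.5, 0.1, 0.6]
grip_width: 0.0521
grip_force: 0.0
```

```bash
python3 m.py .6533 .0824 .022
```

```text
t 11.5333 dpos [-0.0058  0.0019  0.0944] drot [-0.   -0.1   0.09]
```

Call:
arm_command:
  delta_rot:
    - [0,0,0]
    - [0,0,0]
    - [0,0,0]
    - [0,0,0]
    - [0,0,0]
    - [0,0,0]
    - [0,0,0]
    - [0,0,0]
    - [0,0,0]
    - [0,0,0]
    - [0,0,0]
    - [0,0,0]
  delta_pos:
    - [-0.006,0.002,0.015]
    - [-0.006,0.002,0.04]
    - [-0.006,0.002,0.065]
    - [-0.006,0.002,0.085]
    - [-0.006,0.002,0.094]
    - [-0.006,0.002,0.094]
    - [-0.006,0.002,0.094]
    - [-0.006,0.002,0.094]
    - [-0.006,0.002,0.094]
    - [-0.006,0.002,0.094]
    - [-0.006,0.002,0.094]
    - [-0.006,0.002,0.094]
  gripper: [-0.2,-0.2,-0.2,-0.2,-0.2,-0.2,1,1,1,1,1,1]
  grip_force: 25

```text
time: 12.53
position: [0.6554, 0.081, 0.0239]
tool_rot: [0.15, 0.989, 0.0, 0.001]
ft_force: [0.8, 0.5, 3.1]
grip_width: 0.021
grip_force: 25.0
```

Call:
arm_command:
  delta_rot:
    - [0,0,0]
    - [0,0,0]
    - [0,0,0]
    - [0,0,0]
    - [0,0,0]
    - [0,0,0]
    - [0,0,0]
    - [0,0,0]
  delta_pos:
    - [0,0,0]
    - [0,0,0]
    - [0,0,0]
    - [0,0,-0.02]
    - [0,0,-0.05]
    - [0,0,-0.073]
    - [0,0,-0.073]
    - [0,0,-0.073]
  gripper: [1,1,1,1,1,1,1,1]

```text
time: 13.2
position: [0.6552, 0.0808, 0.0969]
tool_rot: [0.15, 0.989, -0.0, 0.001]
ft_force: [0.4, 0.1, -1.0]
grip_width: 0.021
grip_force: 25.0
```

```bash
python3 m.py .531 .362 .10
```

```text
t 13.2 dpos [ 0.2022  0.2316 -0.0034] drot [0.02 0.12 0.01]
```

Call:
arm_command:
  delta_rot:
    - [0,0,0]
    - [0,0,0]
    - [0,0,0]
    - [0,0,0]
    - [0,0,0]
    - [0,0,0]
    - [0,0,0]
    - [0,0,0]
    - [0,0,0]
    - [0,0,0]
    - [0,0,0]
    - [0,0,0]
  delta_pos:
    - [0.013,0.015,-0.005]
    - [0.035,0.04,-0.01]
    - [0.059,0.068,-0.01]
    - [0.083,0.095,-0.01]
    - [0.107,0.123,-0.01]
    - [0.131,0.15,-0.01]
    - [0.155,0.178,-0.01]
    - [0.178,0.204,-0.008]
    - [0.194,0.222,-0.005]
    - [0.202,0.2315,-0.003]
    - [0.202,0.2315,-0.003]
    - [0.202,0.2315,-0.003]
  gripper: [1,1,1,1,1,1,1,1,1,1,1,1]

```text
time: 14.2
position: [0.53, 0.3613, 0.0975]
tool_rot: [0.15, 0.989, -0.001, -0.001]
ft_force: [-0.3, -0.0, -1.3]
grip_width: 0.0208
grip_force: 25.0
```

```bash
python3 m.py .531 .362 .028
```

```text
t 14.2 dpos [-0.0009  0.0012  0.0695] drot [-0.15 -0.08  0.08]
```

Call:
arm_command:
  delta_rot:
    - [0,0,0]
    - [0,0,0]
    - [0,0,0]
    - [0,0,0]
    - [0,0,0]
    - [0,0,0]
    - [0,0,0]
    - [0,0,0]
    - [0,0,0]
    - [0,0,0]
    - [0,0,0]
    - [0,0,0]
  delta_pos:
    - [0,0.001,0.015]
    - [0,0.001,0.035]
    - [0,0.001,0.053]
    - [0,0.001,0.065]
    - [0,0.001,0.069]
    - [0,0.001,0.07]
    - [0,0.001,0.07]
    - [0,0.001,0.07]
    - [0,0.001,0.07]
    - [0,0.001,0.07]
    - [0,0.001,0.07]
    - [0,0.001,0.07]
  gripper: [1,1,1,1,1,1,1,-0.2,-0.2,-0.2,-0.2,-0.2]

```text
time: 15.2
position: [0.5312, 0.3632, 0.0295]
tool_rot: [0.15, 0.989, 0.0, 0.0]
ft_force: [0.1, -0.3, -0.2]
grip_width: 0.0459
grip_force: 0.0
```

Call:
arm_command:
  delta_rot:
    - [0,0,0]
    - [0,0,0]
    - [0,0,0]
    - [0,0,0]
    - [0,0,0]
    - [0,0,0]
  delta_pos:
    - [0,0,0]
    - [0,0,-0.02]
    - [0,0,-0.05]
    - [0,0,-0.08]
    - [0,0,-0.1]
    - [0,0,-0.1]
  gripper: [-0.2,-0.2,-0.2,-0.2,-0.2,-0.2]

```text
time: 15.7
position: [0.534, 0.3646, 0.1343]
tool_rot: [0.15, 0.989, 0.003, 0.004]
ft_force: [0.9, -0.3, 0.9]
grip_width: 0.0518
grip_force: 0.0
```

```bash
python3 m.py .644 -.098 .13 96 0 0;python3 m.py .644 -.098 .13 84 0 0
```

```text
t 15.7 dpos [-0.2424 -0.4091  0.0033] drot [  0.29   0.5  -23.28]
t 15.7 dpos [-0.2424 -0.4091  0.0033] drot [  0.34   0.47 -11.28]
```

Call:
arm_command:
  delta_rot:
    - [0,0,-2]
    - [0,0,-4]
    - [0,0,-6]
    - [0,0,-8]
    - [0,0,-10]
    - [0,0,-12]
    - [0,0,-14]
    - [0,0,-16]
    - [0,0,-18]
    - [0,0,-20]
    - [0,0,-22]
    - [0,0,-23]
  delta_pos:
    - [-0.01,-0.016,0]
    - [-0.03,-0.05,0]
    - [-0.05,-0.085,0]
    - [-0.07,-0.12,0]
    - [-0.09,-0.155,0.0]
    - [-0.11,-0.19,0.0]
    - [-0.13,-0.225,0.0]
    - [-0.15,-0.26,0.0]
    - [-0.17,-0.295,0.0]
    - [-0.19,-0.33,0.0]
    - [-0.21,-0.365,0.0]
    - [-0.23,-0.395,0.0]
  gripper: [-1,-1,-1,-1,-1,-1,-1,-1,-1,-1,-1,-1]

```text
time: 16.7
position: [0.6325, -0.085, 0.1281]
tool_rot: [-0.05, 0.999, 0.0, -0.001]
ft_force: [0.4, 0.5, -0.6]
grip_width: 0.0873
grip_force: 0.0
```

```bash
python3 m.py .644 -.098 .10 96 0 0
```

```text
t 16.7 dpos [-0.0102 -0.0141  0.0281] drot [ 0.02 -0.1  -0.26]
```

Call:
arm_command:
  delta_rot:
    - [0,0,0]
    - [0,0,0]
    - [0,0,0]
    - [0,0,0]
    - [0,0,0]
  delta_pos:
    - [-0.005,-0.007,0.01]
    - [-0.01,-0.014,0.02]
    - [-0.01,-0.014,0.028]
    - [-0.01,-0.014,0.028]
    - [-0.01,-0.014,0.028]
  gripper: [-1,-1,-1,-1,-1]

```text
time: 17.12
position: [0.6428, -0.0932, 0.0994]
tool_rot: [-0.051, 0.999, 0.001, -0.002]
ft_force: [-0.2, 0.1, 0.3]
grip_width: 0.0871
grip_force: 0.0
```

```bash
python3 m.py .644 -.098 .024 96 0 0
```

```text
t 17.1167 dpos [-0.001  -0.0051  0.0754] drot [ 0.12 -0.23 -0.19]
```

Call:
arm_command:
  delta_rot:
    - [0,0,0]
    - [0,0,0]
    - [0,0,0]
    - [0,0,0]
    - [0,0,0]
    - [0,0,0]
    - [0,0,0]
    - [0,0,0]
    - [0,0,0]
    - [0,0,0]
    - [0,0,0]
    - [0,0,0]
  delta_pos:
    - [-0.001,-0.004,0.015]
    - [-0.001,-0.004,0.04]
    - [-0.001,-0.004,0.06]
    - [-0.001,-0.004,0.072]
    - [-0.001,-0.004,0.075]
    - [-0.001,-0.004,0.075]
    - [-0.001,-0.004,0.075]
    - [-0.001,-0.004,0.075]
    - [-0.001,-0.004,0.075]
    - [-0.001,-0.004,0.075]
    - [-0.001,-0.004,0.075]
    - [-0.001,-0.004,0.075]
  gripper: [-1,-1,-1,-1,-1,1,1,1,1,1,1,1]
  grip_force: 45

```text
time: 18.12
position: [0.6461, -0.0995, 0.0265]
tool_rot: [-0.05, 0.999, -0.0, 0.0]
ft_force: [-0.7, 0.4, -0.4]
grip_width: 0.0479
grip_force: 0.0
```

Call:
arm_command:
  delta_rot:
    - [0,0,0]
    - [0,0,0]
    - [0,0,0]
    - [0,0,0]
    - [0,0,0]
    - [0,0,0]
    - [0,0,0]
    - [0,0,0]
    - [0,0,0]
    - [0,0,0]
    - [0,0,0]
    - [0,0,0]
  delta_pos:
    - [0,0,0]
    - [0,0,0]
    - [0,0,0]
    - [0,0,0]
    - [0,0,-0.015]
    - [0,0,-0.04]
    - [0,0,-0.07]
    - [0,0,-0.1]
    - [0,0,-0.13]
    - [0,0,-0.15]
    - [0,0,-0.15]
    - [0,0,-0.15]
  gripper: [1,1,1,1,1,1,1,1,1,1,1,1]

```text
time: 19.12
position: [0.6461, -0.0999, 0.176]
tool_rot: [-0.05, 0.999, -0.001, 0.001]
ft_force: [0.3, -0.1, -3.0]
grip_width: 0.0426
grip_force: 44.8
```

```bash
python3 m.py .51 -.272 .20 96 20 6
```

```text
t 19.1167 dpos [ 0.1525 -0.1578 -0.0239] drot [ -0.13 -19.93  -0.27]
```

```bash
python3 m.py .5246 -.2697 .165 96 20 6
```

```text
t 19.1167 dpos [ 0.1378 -0.1569  0.0111] drot [ -0.13 -19.93  -0.27]
```

Call:
arm_command:
  delta_rot:
    - [0,-1,0]
    - [0,-3,0]
    - [0,-5,0]
    - [0,-7,0]
    - [0,-9,0]
    - [0,-11,0]
    - [0,-13,0]
    - [0,-15,0]
    - [0,-17,0]
    - [0,-19,0]
    - [0,-20,0]
    - [0,-20,0]
  delta_pos:
    - [0.008,-0.009,-0.005]
    - [0.022,-0.025,-0.01]
    - [0.037,-0.042,-0.01]
    - [0.052,-0.059,-0.01]
    - [0.067,-0.076,-0.01]
    - [0.082,-0.093,-0.01]
    - [0.097,-0.11,-0.005]
    - [0.112,-0.127,0.0]
    - [0.125,-0.143,0.005]
    - [0.135,-0.153,0.01]
    - [0.138,-0.157,0.011]
    - [0.138,-0.157,0.011]
  gripper: [1,1,1,1,1,1,1,1,1,1,1,1]

```text
time: 20.12
position: [0.5206, -0.2692, 0.1612]
tool_rot: [-0.047, 0.984, 0.011, 0.17]
ft_force: [-0.3, 0.8, -2.9]
grip_width: 0.0425
grip_force: 44.8
```

```bash
python3 m.py .5246 -.2697 .1574 96 20 6; python3 -c "
from h import *
s=viewer.camera('side');c=viewer.camera('top')
u=np.array([-.34,-.036,.94]);T=np.array([.545,-.2675,.101])
a,b=c['pixels'].copy(),s['pixels'].copy()
for C,I in((c,a),(s,b)):
  for k in(0,-.04,-.08): 
    p=proj(C,T-u*.006+k*u)[0];cv2.circle(I,(int(p[0]*16+8),int(p[1]*16+8)),16,(0,255,0),1,shift=4)
A=cv2.resize(a[180:280,400:500],None,fx=4,fy=5.9);B=cv2.resize(b[80:200,270:350],None,fx=4,fy=4.92)
cv2.imwrite('pics/p5.png',np.hstack([A,B]))"
```

```text
t 20.1167 dpos [-0.0024 -0.0009  0.0049] drot [ 0.14 -0.33 -0.56]
```

View pics/p5.png

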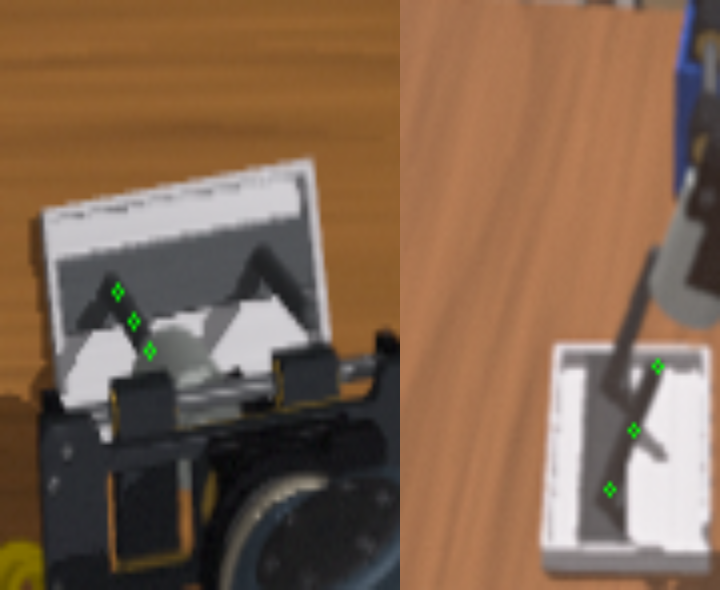

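Left panel: my peg-axis marks lie on the near peg, with its tip at panel (150,350). Right panel: the cap (690,250) is in line above that peg. I'll check the held cap's predicted outline in the top picture, then go.

```bash
python3 -c "
from h import *
s=viewer.camera('side');c=viewer.camera('top');o=status.get_obs();M=R.from_quat(o['tool_rot']).as_matrix();p=o['position'];print(p,M[:,2])
t=np.linspace(0,6.28,60);r=np.c_[.022*np.cos(t),.022*np.sin(t),0*t]
out=[]
for C,x,y in((c,400,180),(s,290,80)):
  I=C['pixels'][y:y+80,x:x+80].copy();I=cv2.resize(I,None,fx=5,fy=5)
  for z in(.0265,-.0335):
    q=proj(C,p+(r+[0,0,z])@M.T);cv2.polylines(I,[np.int32((q-[x,y]+.5)*5)],True,(0,255,0))
  out.append(I)
cv2.imwrite('pics/p6.png',np.hstack(out))"; python3 m.py .5544 -.2665 .075 96 20 6
```

```text
[ 0.524146   -0.26852101  0.16405649] [ 0.33870541  0.03530886 -0.94022972]
t 20.3167 dpos [ 0.0018 -0.0011  0.0941] drot [-0.02 -0.09 -0.25]
```

View pics/p6.png

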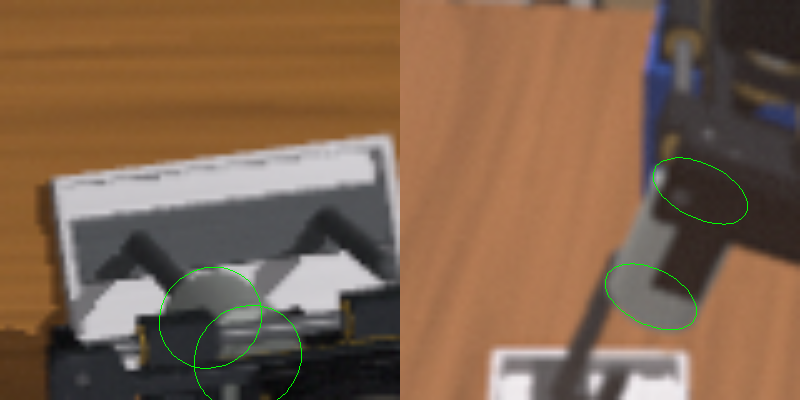

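The predicted outline matches the held cap. I'll slide it down the peg, the last stretch gently.

Call:
arm_command:
  delta_rot:
    - [0,0,0]
    - [0,0,0]
    - [0,0,0]
    - [0,0,0]
    - [0,0,0]
    - [0,0,0]
    - [0,0,0]
    - [0,0,0]
    - [0,0,0]
    - [0,0,0]
    - [0,0,0]
    - [0,0,0]
  delta_pos:
    - [0.002,-0.001,0.01]
    - [0.002,-0.001,0.02]
    - [0.002,-0.001,0.03]
    - [0.002,-0.001,0.04]
    - [0.002,-0.001,0.05]
    - [0.002,-0.001,0.06]
    - [0.002,-0.001,0.068]
    - [0.002,-0.001,0.075]
    - [0.002,-0.001,0.08]
    - [0.002,-0.001,0.083]
    - [0.002,-0.001,0.085]
    - [0.002,-0.001,0.085]
  gripper: [1,1,1,1,1,1,1,1,1,1,1,1]

```text
time: 21.32
position: [0.554, -0.267, 0.0863]
tool_rot: [-0.048, 0.984, 0.008, 0.17]
ft_force: [-0.2, -0.8, -3.0]
grip_width: 0.0425
grip_force: 44.8
```

Call:
arm_command:
  delta_rot:
    - [0,0,0]
    - [0,0,0]
    - [0,0,0]
    - [0,0,0]
    - [0,0,0]
  delta_pos:
    - [0,0,0.001]
    - [0,0,0.002]
    - [0,0,0.003]
    - [0,0,0.004]
    - [0,0,0.005]
  gripper: [1,1,1,1,1]

```text
time: 21.73
position: [0.5561, -0.2668, 0.0822]
tool_rot: [-0.047, 0.984, 0.008, 0.17]
ft_force: [-0.1, -0.6, -2.4]
grip_width: 0.0425
grip_force: 44.8
```

Call:
arm_command:
  delta_rot:
    - [0,0,0]
    - [0,0,0]
    - [0,0,0]
    - [0,0,0]
    - [0,0,0]
    - [0,0,0]
  delta_pos:
    - [0,0,0.001]
    - [0,0,0.002]
    - [0,0,0.003]
    - [0,0,0.004]
    - [0,0,0.005]
    - [0,0,0.005]
  gripper: [1,1,1,1,1,1]

```text
time: 22.23
position: [0.5581, -0.2664, 0.0775]
tool_rot: [-0.047, 0.984, 0.008, 0.169]
ft_force: [0.2, 0.9, -4.0]
grip_width: 0.0425
grip_force: 44.8
```

Call:
arm_command:
  delta_rot:
    - [0,0,0]
    - [0,0,0]
    - [0,0,0]
    - [0,0,0]
  delta_pos:
    - [0,0,0.001]
    - [0,0,0.002]
    - [0,0,0.003]
    - [0,0,0.003]
  gripper: [1,1,1,1]

```text
time: 22.57
position: [0.5589, -0.2664, 0.076]
tool_rot: [-0.047, 0.984, 0.007, 0.169]
ft_force: [-5.3, -0.2, 5.8]
grip_width: 0.0423
grip_force: 44.8
```

The tip is touching (force about +6 N up), so I'll release and back out along the peg axis.

Call:
arm_command:
  delta_rot:
    - [0,0,0]
    - [0,0,0]
    - [0,0,0]
    - [0,0,0]
    - [0,0,0]
    - [0,0,0]
    - [0,0,0]
    - [0,0,0]
    - [0,0,0]
    - [0,0,0]
    - [0,0,0]
    - [0,0,0]
  delta_pos:
    - [0,0,0]
    - [0,0,0]
    - [0,0,0]
    - [0,0,0]
    - [0,0,0]
    - [0,0,0]
    - [0,0,0]
    - [0,0,0]
    - [0,0,0]
    - [0,0,0]
    - [0,0,0]
    - [0,0,0]
  gripper: [-1,-1,-1,-1,-1,-1,-1,-1,-1,-1,-1,-1]

```text
time: 23.57
position: [0.5593, -0.2663, 0.075]
tool_rot: [-0.047, 0.985, 0.008, 0.169]
ft_force: [0.9, -0.5, 0.2]
grip_width: 0.0869
grip_force: 0.0
```

Call:
arm_command:
  delta_rot:
    - [0,0,0]
    - [0,0,0]
    - [0,0,0]
    - [0,0,0]
    - [0,0,0]
    - [0,0,0]
    - [0,0,0]
    - [0,0,0]
    - [0,0,0]
    - [0,0,0]
    - [0,0,0]
    - [0,0,0]
  delta_pos:
    - [0,0,-0.01]
    - [0,0,-0.025]
    - [0,0,-0.045]
    - [0,0,-0.065]
    - [0,0,-0.085]
    - [0,0,-0.11]
    - [0,0,-0.14]
    - [0,0.03,-0.15]
    - [0,0.07,-0.15]
    - [0,0.11,-0.15]
    - [0,0.14,-0.15]
    - [0,0.15,-0.15]
  gripper: [-1,-1,-1,-1,-1,-1,-1,-1,-1,-1,-1,-1]

```text
time: 24.57
position: [0.4925, -0.1169, 0.2165]
tool_rot: [-0.048, 0.985, 0.009, 0.167]
ft_force: [-1.1, -0.3, 0.1]
grip_width: 0.0871
grip_force: 0.0
```

```bash
python3 -c "
from h import *
s=viewer.camera('side');c=viewer.camera('top')
A=cv2.resize(c['pixels'][180:270,400:490],None,fx=4.4,fy=4.4)
B=cv2.resize(s['pixels'][100:200,270:370],(396,396))
D=cv2.resize(s['pixels'][330:480,220:380],(400,200));E=cv2.resize(s['pixels'][100:350,220:420],(392,200))
cv2.imwrite('pics/p7.png',np.vstack([np.hstack([A,B]),np.hstack([D,E])]))"
```

```text
(no output)
```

View pics/p7.png

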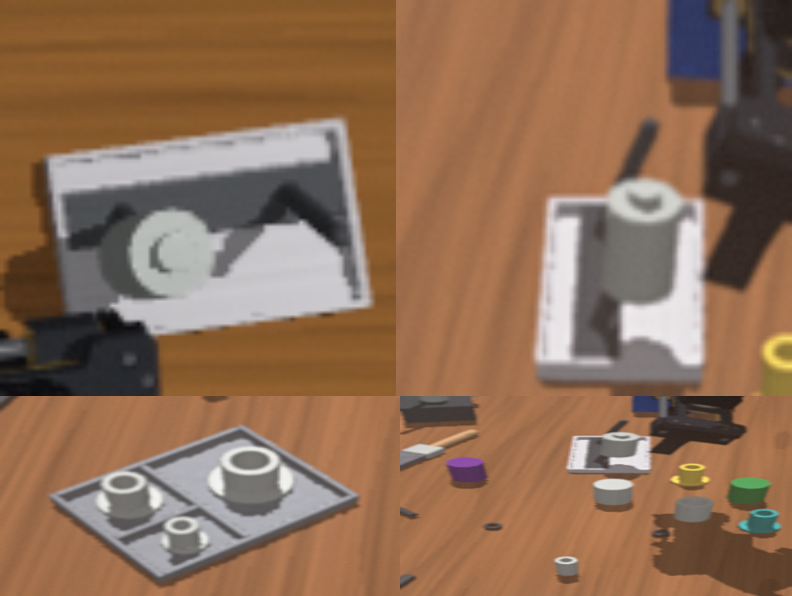

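The cap hangs mouth down on the near peg (panel (640,240)), all three bushes stand in their own bays, and the look-alikes are untouched. I'll settle briefly and hand in.

Call:
arm_command:
  delta_rot:
    - [0,0,0]
    - [0,0,0]
    - [0,0,0]
    - [0,0,0]
    - [0,0,0]
    - [0,0,0]
    - [0,0,0]
    - [0,0,0]
  delta_pos:
    - [0,0,-0.02]
    - [0,0,-0.02]
    - [0,0,-0.02]
    - [0,0,-0.02]
    - [0,0,-0.02]
    - [0,0,-0.02]
    - [0,0,-0.02]
    - [0,0,-0.02]
  gripper: [-1,-1,-1,-1,-1,-1,-1,-1]

```text
time: 25.33
position: [0.4886, -0.1224, 0.2348]
tool_rot: [-0.047, 0.985, 0.008, 0.168]
ft_force: [-0.2, 0.6, 0.4]
grip_width: 0.0867
grip_force: 0.0
```

```bash
python3 -c "
from rig import robot
print(robot.hand_in())"
```

```text
the job is handed in; nothing more can be done
None
```

I handed the job in at about 25 s: the last picture shows all three bushes upright in their own bays and the cap mouth down on the near peg, which I felt touch its inside top before release; I moved none of the look-alikes.

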